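# Fetch the tin from behind the condiments

## Robot

A 6-joint arm with a two-finger parallel gripper is mounted at the origin on a cart in front of the work surface, level with it; the furniture and walls round the work are solid. World frame = base frame: x ahead of the robot, y to its left, z up, the work surface at z = 0. Lengths are in mm, angles in rad, forces in N, time in s.
With the tool pointing down it reaches from about 250 to 725 mm from the base axis. Payload 4 kg.
Tool frame: the origin (TCP) lies at the very end of the fingers, on their centre line; the grasp point (between the pads) lies 19 mm behind it (robot.tcp_to_grasp is the distance from the TCP to the grasp point, in mm); z points along the fingers, y is the line along which they close (so a half turn about z gives the same grasp; the last joint's range is limited). The gripper opens to 85 mm and grips with 20 to 120 N. Pads are 22 mm wide; open, the fingers measure 114 mm over their backs; the gripper's body (76 mm by 85 mm) begins 54 mm behind the grasp point. The pads swing forward as they close: fully open they stand 13 mm farther back than shut.
Start: joints at [-1.194, 0.241, 0.005, 1.335, 0, 1.571], TCP at [183.971, -464.924, 206.306] pointing down, gripper open.
Joint ranges: [-2.72, 2.72], [-1.05, 1.87], [-1.09, 1.28], [-1.99, 2.15], [-1.42, 1.44], [-3.14, 3.14]. Speed limits (rad/s): [2.79, 2.79, 3.14, 3.14, 3.14, 3.14].

## Interface

Orientations are given as a unit quaternion [x, y, z, w].
In Python, from station import robot, hand, ik, viewer gives the robot as it stands. Calls block until the motion is done:
- robot.goto(position, orientation): joint-space move of the TCP to a pose.
- robot.move_l(position, velocity=150, attitude=None): straight line of the TCP; attitude=None keeps the orientation; velocity is the mean speed in mm/s.
- robot.move_joints(angles): joint-space move.
- hand.move_gripper(opening): finger opening in mm; the grip force is fixed at half the most; returns when the fingers have stopped.
- robot.dwell(seconds).
- ik(position, orientation): joint angles nearest the present ones, or None.
- viewer.grab_frame(name): name is "scene" or "top"; returns the picture (400x640x3 uint8, red, green, blue); there is no depth.
- viewer.get_calibration(name): a dict with "fx", "fy", "cx", "cy" (pixels), "dist_coeffs" ([k1, k2, p1, p2, k3] as OpenCV has them; the pictures are not rectified), "R" (3x3) and "t" (3): a world point X has camera coordinates R X + t. Camera axes: x right, y down, z forward; pixel columns grow to the right and rows downward; lengths in mm; the calibration is good to about 2 mm. A picture is of the moment at which its call begins. get_calibration takes no time and is no camera call.
A pose or a line that the arm cannot do raises robot.PlanningError and nothing moves.
- robot.sign_off(): hands the job in; it is judged then, once.
Readings, each from a call of its own:
- robot.read_time_s(): time.
- robot.read_joint_positions(): joint angles.
- robot.read_qvel(): joint speeds.
- robot.read_effort(): joint torques, N m.
- robot.read_tcp_pos(): TCP position.
- robot.read_eef_rot(): TCP orientation.
- robot.read_wrist_force(): force on the tool from outside, world axes, zero at the start.
- robot.read_moment(): the same for the moment, N m.
- robot.read_gripper_width(): finger opening in mm.
- robot.read_grasp_force(): force on a finger pad.
Only numpy, scipy, OpenCV 4.12 (cv2) and the standard library are available. Lean on these libraries where they do the work, as an engineer would, in place of code of your own. Each camera call takes 0.05 s, during which the arm holds its last target. There are 200 camera calls.

## Task

The short tin at the back of the wooden condiment tray has to be weighed, but the spice jar, the tea caddy and the salt shaker crowd it in. First clear all three off onto the grey drying mat, then stand the tin in the middle of the round plate of the kitchen scale, and only then put the three back on the tray, each exactly where it stood at the start. Keep all of them upright and leave the other things (espresso cup, yoghurt pot, dark mug) where they are.

Things in the scene. Friction and masses are not known exactly. Their poses are not given: they have to be found in the camera images.
- tin: short cylindrical food tin, diameter 57 mm, height 72 mm (all sizes below are in mm too); pale green and white label, grey metal top; at the back of the tray between two of the other things. Origin: centre of its underside, z up. 0.18 kg
- spice_jar: slim round spice jar with a black cap, diameter 41, height 105, straight sides all the way up. Origin: centre of its underside, z up. 0.11 kg
- tea_caddy: dark green upright tea tin with closed lid (does not open), rounded rectangle 60 along its own x, 66 along its own y, height 92; stands about square to the tray. Origin: centre of its underside (within 1 mm), z up. 0.16 kg
- salt: round salt shaker, clear with grey top, diameter 44 up to height 74, then a narrower cap (diameter 34) to height 90. Origin: centre of its underside, z up. 0.1 kg
- tray: fixed flat wooden tray, 160 along its x by 232 along its y; floor 6 thick, rim 16 high (from the worktop) and 6 thick all round. Origin: centre of its underside; its +x points away from the robot, to the back row, within about 0.15 rad. All four things to handle stand on it at the start (look-alikes far off at the right end of the worktop are not meant): the tin at about x = +35, y = 0 of the tray, the other three, in any arrangement, at about (35, 67), (35, -67) and (-33, 0)
- mat: fixed grey ribbed drying mat, 150 along its x by 220 along its y, 4 thick, the side area to clear onto. Origin: centre of its underside; +x away from the robot within about 0.15 rad. Beware: wall cabinets hang 570 above the worktop from about 610 in front of the robot base on
- scale_plate (a point): centre of the top of the round steel plate (diameter 128, does not give, 24 above the worktop) of the fixed flat white kitchen scale, which is 180 along x by 150 along y, its body 16 high, with a small dark display at the -x end and the plate 18 off its middle towards +x; +x away from the robot within about 0.15 rad
- cup: bystander: small espresso cup, 60 by 83 by 52 high, patterned; stands further back. Origin: centre of its underside
- yoghurt: bystander: yoghurt pot, diameter 70, height 71; stands further back. Origin: centre of its underside
- mug: bystander: plain dark mug with a handle, 88 by 126 with the handle, height 106; stands further back. Origin: centre of its underside

How it is judged (in metres and radians):
On the way, in this order (a step that is already met when the one before it is completed fails the run):
1. the spice jar, the tea caddy and the salt shaker stand released on the mat together, the tin still in its place (x of spice_jar in the frame of mat between -0.075 and 0.075 m and y of spice_jar in the frame of mat between -0.11 and 0.11 m and z of spice_jar in the frame of mat between -0.002 and 0.01 m and angle between each of spice_jar, tea_caddy, salt's own z axis and vertical below 0.12 rad and linear speed of each of spice_jar, tea_caddy, salt below 0.02 m/s and contact force between each of spice_jar, tea_caddy, salt and the fingers below 0.1 N and x of tea_caddy in the frame of mat between -0.075 and 0.075 m and y of tea_caddy in the frame of mat between -0.11 and 0.11 m and z of tea_caddy in the frame of mat between -0.002 and 0.01 m and x of salt in the frame of mat between -0.075 and 0.075 m and y of salt in the frame of mat between -0.11 and 0.11 m and z of salt in the frame of mat between -0.002 and 0.01 m and distance of tin from where it was at the start of the episode below 0.02 m), for 0.2 s.
2. the tin stands released in the middle of the scale's plate while the three are still on the mat (x of spice_jar in the frame of mat between -0.075 and 0.075 m and y of spice_jar in the frame of mat between -0.11 and 0.11 m and z of spice_jar in the frame of mat between -0.002 and 0.01 m and angle between each of spice_jar, tea_caddy, salt, tin's own z axis and vertical below 0.12 rad and linear speed of each of spice_jar, tea_caddy, salt, tin below 0.02 m/s and contact force between each of spice_jar, tea_caddy, salt, tin and the fingers below 0.1 N and x of tea_caddy in the frame of mat between -0.075 and 0.075 m and y of tea_caddy in the frame of mat between -0.11 and 0.11 m and z of tea_caddy in the frame of mat between -0.002 and 0.01 m and x of salt in the frame of mat between -0.075 and 0.075 m and y of salt in the frame of mat between -0.11 and 0.11 m and z of salt in the frame of mat between -0.002 and 0.01 m and horizontal distance between tin and scale_plate below 0.015 m and z of tin in the frame of scale_plate between -0.005 and 0.006 m), for 0.2 s.
At the end, for the whole second after the job is handed in: The tin stands upright on the scale's plate, its centre within 15 mm of the plate's centre; the spice jar, tea caddy and salt shaker each stand upright within 15 mm of where it stood at the start (turned about its own vertical axis as one likes); all released and at rest (horizontal distance between tin and scale_plate below 0.015 m and z of tin in the frame of scale_plate between -0.005 and 0.006 m and angle between each of tin, spice_jar, tea_caddy, salt's own z axis and vertical below 0.12 rad and linear speed of each of tin, spice_jar, tea_caddy, salt below 0.02 m/s and contact force between each of tin, spice_jar, tea_caddy, salt and the fingers below 0.1 N and distance of each of spice_jar, tea_caddy, salt from where it was at the start of the episode below 0.015 m); the robot touches nothing.
It fails at once if one of the four things tips over (more than 0.5 rad) (angle between any of spice_jar, tea_caddy, salt, tin's own z axis and vertical above 0.5 rad).
It fails at once if the espresso cup, the yoghurt pot or the dark mug is shifted by more than 20 mm (distance of any of cup, yoghurt, mug from where it was at the start of the episode above 0.02 m).
It also fails if it takes over 144 s, if anything falls off the work surface, if the arm or the gripper's body presses on something with over 40 N, if the wrist force passes 120 N, or if a joint passes its speed limit or range.

## Working session

There is one attempt and no reset: what is moved stays moved. The work goes in short steps, each a Python script; the robot and the scene stay as the last script left them, time stands still between calls to the robot, and variables do not carry over. Pictures are saved under pics/ and viewed, at most 14 in all, crops included, and the job is handed in when it is done.

```bash
ls; mkdir -p pics; python3 - <<'E'
from station import robot, hand, ik, viewer
import cv2
for n in("scene","top"):
    im=viewer.grab_frame(n); cv2.imwrite(f"pics/{n}0.png",im[:,:,::-1]); print(n,viewer.get_calibration(n))
print(robot.read_time_s(),robot.read_tcp_pos(),robot.read_eef_rot(),robot.read_gripper_width())
E
```

```text
pics
scene {'fx': 413.3463374813381, 'fy': 413.3463374813381, 'cx': 321.9789686457292, 'cy': 203.63930565822338, 'dist_coeffs': array([-0.03797199,  0.        ,  0.        ,  0.        ,  0.        ]), 'R': array([[-0.63280212, -0.77399905, -0.02206696],
       [-0.43162352,  0.37625829, -0.81983586],
       [ 0.64285505, -0.50926925, -0.57217324]]), 't': array([353.28932551, 304.3478853 , 852.51348396])}
top {'fx': 432.77756698874094, 'fy': 432.77756698874094, 'cx': 317.19848572772815, 'cy': 192.34427549099738, 'dist_coeffs': array([-0.0130068,  0.       ,  0.       ,  0.       ,  0.       ]), 'R': array([[-0.02467725, -0.99968597,  0.00435906],
       [-0.98347497,  0.02349433, -0.17951325],
       [ 0.17935446, -0.00871692, -0.9837459 ]]), 't': array([   5.75892951,  551.25672184, 1303.10511605])}
0.1 [ 183.75544962 -464.37521748  205.5118954 ] [ 9.82302005e-01  1.87301702e-01 -1.78511701e-04 -9.01173558e-04] 85.36566502869829
```

View pics/scene0.png

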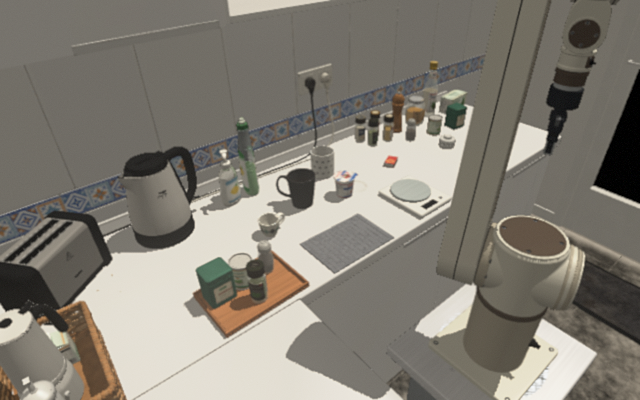

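View pics/top0.png

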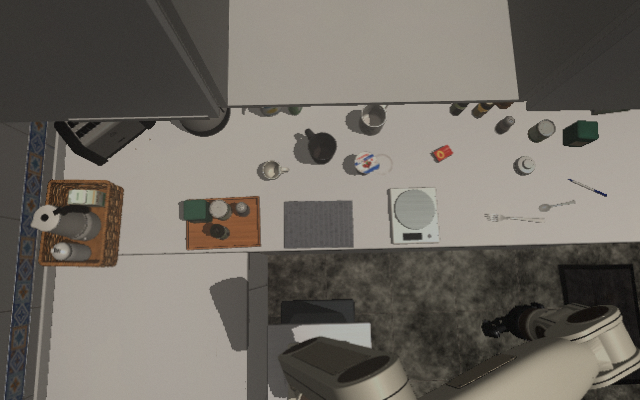

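The pictures show the tray at top-view (223,222), with the caddy at back left (195,210), tin (219,209), salt (241,209) and spice jar at the front (217,232). The mat is at (318,224) and the plate at (414,209). I'll enlarge these areas to measure them.

```bash
python3 - <<'E'
import cv2,numpy as np
t=cv2.imread("pics/top0.png");s=cv2.imread("pics/scene0.png")
cv2.imwrite("pics/ctop.png",cv2.resize(t[185:255,175:275],None,fx=8,fy=8,interpolation=cv2.INTER_CUBIC))
cv2.imwrite("pics/cscene.png",cv2.resize(s[230:330,190:315],None,fx=6,fy=6,interpolation=cv2.INTER_CUBIC))
cv2.imwrite("pics/cscale.png",cv2.resize(t[180:255,275:450],None,fx=4.5,fy=4.5,interpolation=cv2.INTER_CUBIC))
E
```

```text
(no output)
```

View pics/ctop.png

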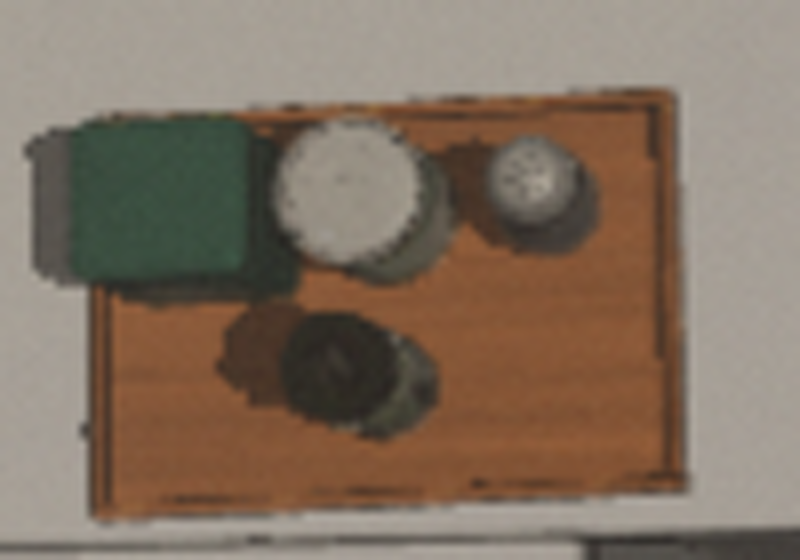

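View pics/cscene.png

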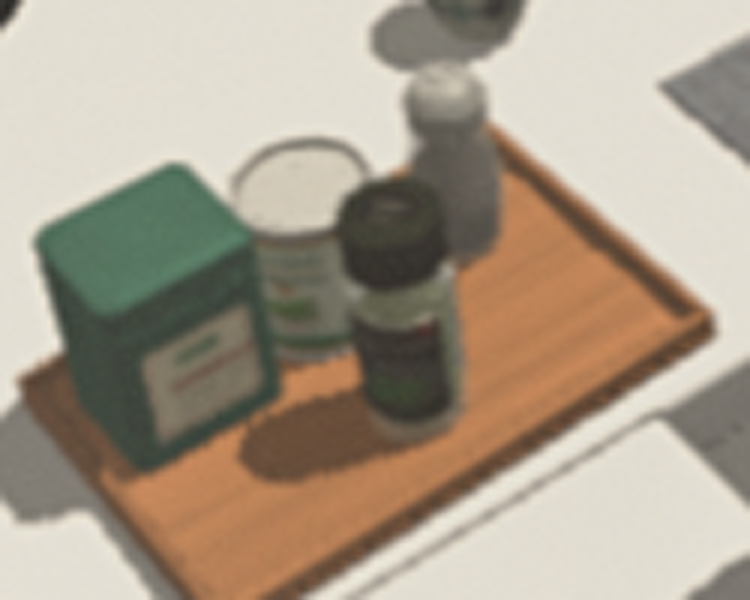

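View pics/cscale.png

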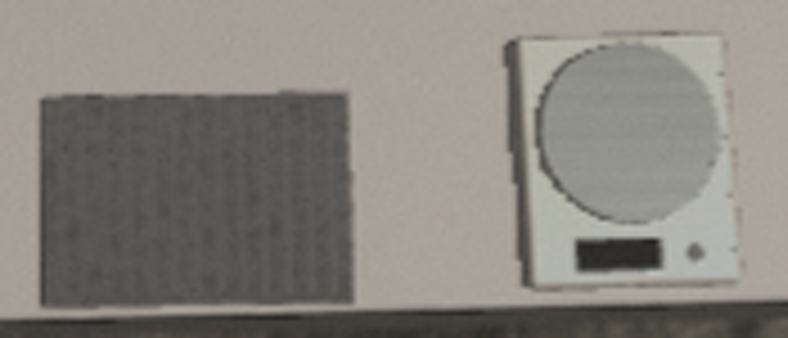

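The crops give clear tops and corners. Next I cast rays for these points and cross-check them between the two views.

```bash
cat > h.py <<'E'
import numpy as np,cv2
from station import robot,hand,ik,viewer
def ray(n,px):
    c=viewer.get_calibration(n);K=np.array([[c['fx'],0,c['cx']],[0,c['fy'],c['cy']],[0,0,1]])
    u=cv2.undistortPoints(np.array([[px]],float),K,c['dist_coeffs'])[0,0]
    R=np.array(c['R']);return -R.T@np.array(c['t']),R.T@np.array([u[0],u[1],1])
def plane(n,px,z):
    o,d=ray(n,px);return (o+d*(z-o[2])/d[2])[:2]
def q(theta):  # tool down, closing line along world angle theta
    f=(theta+np.pi/2)/2;return np.array([np.cos(f),np.sin(f),0,0])
E
python3 - <<'E'
from h import *
np.set_printoptions(precision=1,suppress=True)
T=lambda x,y:((x+.5)/8-.5+175,(y+.5)/8-.5+185)
S=lambda x,y:((x+.5)/6-.5+190,(y+.5)/6-.5+230)
C=lambda x,y:((x+.5)/4.5-.5+275,(y+.5)/4.5-.5+180)
for n,a,b,z in(("tin",(349,191),(302,187),78),("spice",(340,368),(392,208),111),("salt",(531,180),(447,86),96),("caddy",(160,199),(143,240),98)):
    print(n,plane("top",T(*a),z),plane("scene",S(*b),z))
for n,a in(("TR",(672,91)),("BR",(687,490)),("BL",(91,520)),):print("tray",n,plane("top",T(*a),16))
print("tray sc right,left",plane("scene",S(714,316),16),plane("scene",S(22,382),16),plane("scene",S(490,128),16))
for a in((40,98),(347,92),(354,302),(41,306)):print("mat",plane("top",C(*a),4))
print("plate",plane("top",C(629.5,132.5),24),[plane("top",C(*p),24) for p in((537,132),(722,132),(630,42),(630,223))])
for a in((520,37),(724,34),(741,283),(530,288)):print("scale",plane("top",C(*a),16))
# plate in scene by ellipse of its outline: bright disc near (410,190)
E
```

```text
tin [503.6 294.6] [501.1 296.3]
spice [433.1 289.5] [434.8 291.1]
salt [503.4 222.5] [496.4 229. ]
caddy [499.3 360.8] [493.8 365.8]
tray TR [550.2 179.9]
tray BR [391.3 174.2]
tray BL [385.2 407.4]
tray sc right,left [389.3 179.7] [538.9 411.9] [544.6 185.2]
mat [532.6 101.2]
mat [ 531.7 -118.7]
mat [ 382.1 -117.8]
mat [384.6 102.1]
plate [ 494.8 -314.9] [array([ 496.7, -249.7]), array([ 493.5, -380.3]), array([ 559.6, -319.5]), array([ 431. , -311.1])]
scale [ 566.5 -242.9]
scale [ 565.3 -389.2]
scale [ 387.8 -388. ]
scale [ 388.1 -240.1]
```

Both views agree to within about 5 mm, and tray, mat and scale sizes match those given. I'll start with the spice jar.

```bash
cat >> h.py <<'E'
UP=225
SPOT=dict(spice=(434,290.5),salt=(501,225),caddy=(498,362),tin=(502.5,295))
MAT=dict(spice=(458,-8),salt=(458,-84),caddy=(458,56)); MAT['caddy']=(458,64); PLATE=(495,-315)
GR=dict(spice=62,salt=50,caddy=56,tin=42)   # grasp height above the underside
OPEN=dict(spice=66,salt=70,caddy=82,tin=80)
X,Y=.03,.03+np.pi/2
def ori(p,th):
    c=[(q(t),ik([*p,UP],q(t))) for t in(th,th+np.pi)]
    c=[(a,j) for a,j in c if j is not None]; now=robot.read_joint_positions()
    return min(c,key=lambda a:np.abs(np.array(a[1])-now).max())[0]
def over(p,th): robot.goto([*p,UP],ori(p,th))
def pick(n,p,floor,th):
    hand.move_gripper(OPEN[n]); over(p,th)
    z=floor+GR[n]-19
    robot.move_l([*p,z]); hand.move_gripper(0)
    print(n,"w",robot.read_gripper_width(),"F",robot.read_grasp_force(),"tcp",np.round(robot.read_tcp_pos(),1))
    robot.move_l([*p,UP])
def place(n,p,floor,th):
    over(p,th); robot.move_l([*p,floor+GR[n]-18+20]); robot.move_l([*p,floor+GR[n]-18],60)
    print(" placing F",robot.read_wrist_force(),"w",robot.read_gripper_width(),np.round(robot.read_tcp_pos(),1))
    hand.move_gripper(OPEN[n]); robot.move_l([*p,UP]); print(" t",robot.read_time_s())
def snap(f):
    a,b=[viewer.grab_frame(n)[:,:,::-1] for n in("top","scene")]
    cv2.imwrite(f"pics/{f}.png",np.vstack([cv2.resize(a[150:270,150:470],(800,300)),cv2.resize(b[150:330,180:480],(800,300))[:, :]]))
E
python3 - <<'E'
from h import *
print(viewer and [ik([*p,60],q(t)) is not None for p in[*SPOT.values(),*MAT.values(),PLATE] for t in (X,X+np.pi,Y,Y+np.pi)])
robot.move_l([184,-465,300])
pick("spice",SPOT["spice"],6,Y); place("spice",MAT["spice"],4,X)
snap("a1")
E
```

```text
[True, True, True, True, True, True, True, True, True, True, True, True, True, True, True, True, True, True, True, True, True, True, True, True, True, True, True, True, True, True, True, True]
spice w 39.16099490655654 F 59.76170713081956 tcp [434.8 291.3  50.1]
 placing F [ 0.03561653  0.49893613 -0.36362115] w 39.43535329498066 [458.1  -8.   47.7]
 t 11.5667
```

View pics/a1.png

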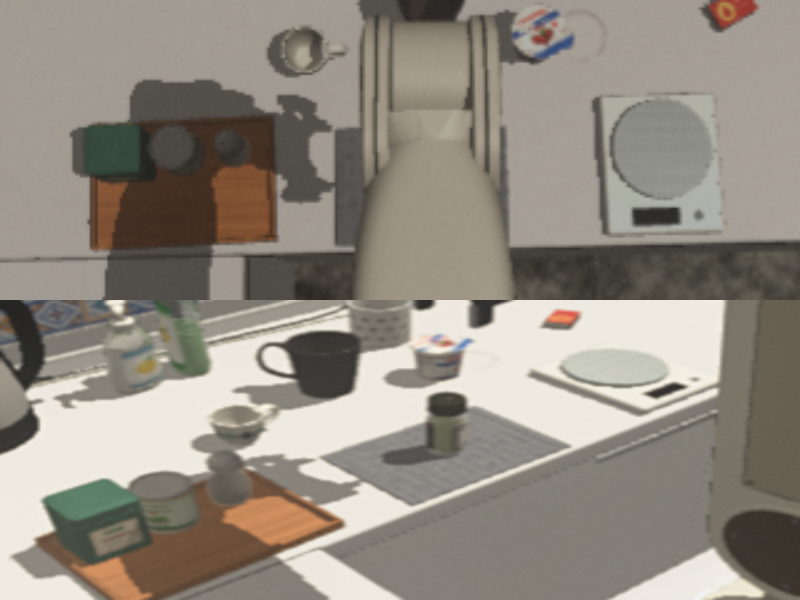

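The spice jar stands at the middle of the mat (lower view, about (446,425)), and the others are undisturbed. Salt and caddy are next.

```bash
python3 - <<'E'
from h import *
pick("salt",SPOT["salt"],6,X); place("salt",MAT["salt"],4,X)
pick("caddy",SPOT["caddy"],6,X); place("caddy",MAT["caddy"],4,X)
robot.goto([380,-330,300],ori((380,-330),Y))
snap("a2");print(robot.read_time_s())
E
```

```text
salt w 31.80271076651405 F 57.947136794173275 tcp [501.8 225.3  37.9]
 placing F [ 0.8076288  -0.03915614  2.33347771] w 31.472085967281433 [458.3 -84.1  35.9]
 t 20.875
caddy w 59.26292789546463 F 65.31527913291939 tcp [499.2 362.7  44.5]
 placing F [-0.19923302 -0.0866692   4.23769544] w 59.16097857903119 [458.4  64.   42.4]
 t 30.4583
32.0667
```

View pics/a2.png

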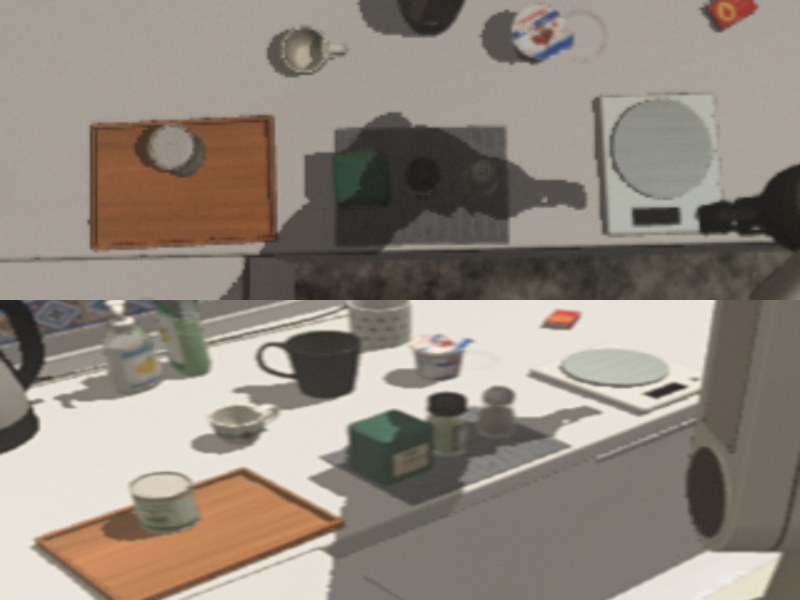

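The caddy, jar and salt stand on the mat at (360,178), (423,177) and (484,172) in the upper view, and the tin is still in place. The salt's grip width of 32 mm is odd, so I'll check its position by ray before taking the tin.

```bash
python3 - <<'E'
from h import *
np.set_printoptions(precision=1,suppress=True)
a=lambda x,y:(150+(x+.5)*.4-.5,150+(y+.5)*.4-.5)
b=lambda x,y:(180+(x+.5)*.375-.5,150+(y-300+.5)*.6-.5)
for n,p,s,z in(("caddy",(360,177),(391,432),96),("spice",(422,173),(448,402),109),("salt",(484,172),(498,393),94),("tin",(173,147),(163,486),78)):
    print(n,plane("top",a(*p),z),plane("scene",b(*s),z))
t=viewer.grab_frame("top")[:,:,::-1];s=viewer.grab_frame("scene")[:,:,::-1]
c=cv2.resize(t[195:255,280:360],(400,300),interpolation=2);d=cv2.resize(s[270-70:270,310:390],(400,350),interpolation=2)
d=cv2.convertScaleAbs(d,alpha=1.5);c=cv2.convertScaleAbs(c,alpha=1.8)
cv2.imwrite("pics/a3.png",np.hstack([cv2.resize(c,(400,350)),d]))
E
```

```text
caddy [459.2  64.9] [442.5  77.9]
spice [460.6  -9. ] [451.3  -2.5]
salt [461.8 -83.3] [451.5 -71.9]
tin [503.4 292.5] [497.7 295.8]
```

View pics/a3.png

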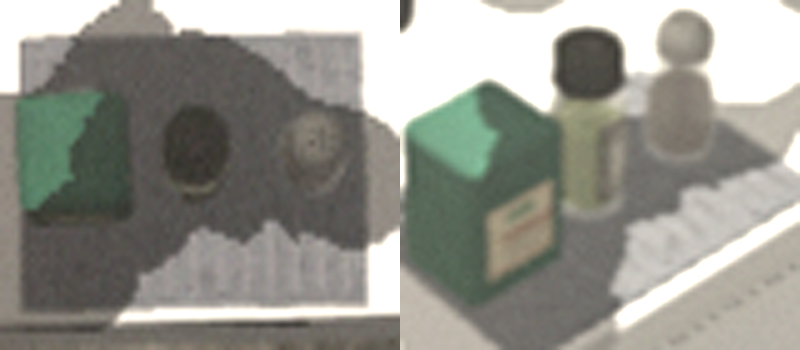

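The salt's body narrows at mid-height, which explains the width. It stands upright at (462,-83), within 4 mm of its target. Now the tin.

```bash
python3 - <<'E'
from h import *
pick("tin",SPOT["tin"],6,Y); place("tin",PLATE,24,X)
robot.goto([330,150,300],ori((330,150),Y))
t=viewer.grab_frame("top")[:,:,::-1];s=viewer.grab_frame("scene")[:,:,::-1]
cv2.imwrite("pics/a4.png",np.hstack([cv2.resize(t[180:250,380:450],(400,400),interpolation=2),cv2.resize(s[160:220,370:450],(400,400),interpolation=2)]))
print(robot.read_time_s())
E
```

```text
tin w 55.49202520110756 F 63.303126096725464 tcp [503.4 295.7  30.4]
 placing F [-0.70213584 -0.23982433  3.02770289] w 55.7384441261999 [ 495.4 -315.3   48.5]
 t 43.5
45.4167
```

View pics/a4.png

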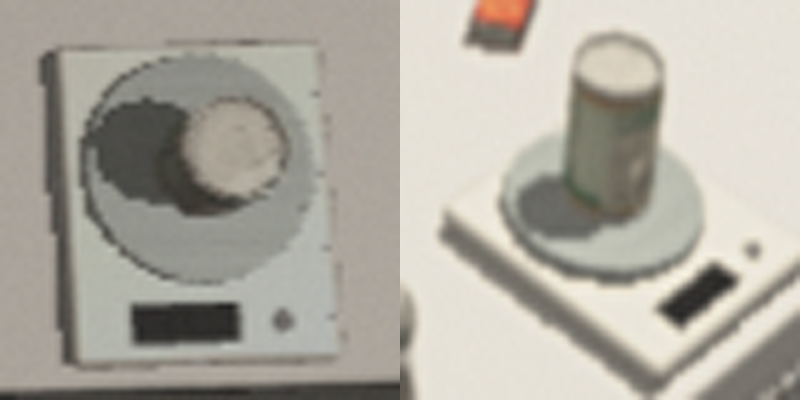

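The tin stands upright on the plate, with its top centre at (234,146) in the crop. I'll check its position numerically.

```bash
python3 - <<'E'
from h import *
print(plane("top",(380+234.5/5.714-.5,180+146.5/5.714-.5),96),plane("top",(380+201/5.714-.5,180+168.5/5.714-.5),24))
print(plane("scene",(370+618.5/5-80-.5,160+66/6.667-.5),96),plane("scene",(370+(602-400)/5-.5,160+205/6.667-.5),24))
E
```

```text
[ 496.30390314 -316.93088503] [ 494.95040396 -315.46573991]
[ 493.90330797 -314.4737848 ] [ 490.96730396 -306.40443236]
```

The tin is about 2 mm from the plate's centre by the top view, and under 9 mm by the rougher scene view. Now I'll return the three.

```bash
python3 - <<'E'
from h import *
pick("caddy",MAT["caddy"],4,X); place("caddy",SPOT["caddy"],6,X)
pick("salt",MAT["salt"],4,X); place("salt",SPOT["salt"],6,X)
pick("spice",MAT["spice"],4,X); place("spice",SPOT["spice"],6,Y)
robot.goto([330,-150,300],ori((330,-150),Y))
t=viewer.grab_frame("top")[:,:,::-1];cv2.imwrite("pics/top9.png",t)
t0=cv2.imread("pics/top0.png")
f=lambda i:cv2.resize(i[185:255,175:275],(400,280),interpolation=2)
s=viewer.grab_frame("scene")[:,:,::-1]
cv2.imwrite("pics/a5.png",np.vstack([np.hstack([f(t0),f(t)]),cv2.resize(s[150:330,180:480],(800,320))]))
print(robot.read_time_s())
E
```

```text
caddy w 59.097850462756774 F 64.3781320459675 tcp [459.2  64.1  42.2]
 placing F [-0.56583557 -0.26978279  2.3919421 ] w 59.16545582017881 [498.2 362.2  44.2]
 t 54.4667
salt w 31.733623029945978 F 58.223141659400426 tcp [458.7 -84.1  35.8]
 placing F [0.29911014 0.14042495 2.11578467] w 31.454763954772105 [501.2 225.1  37.9]
 t 64.4583
spice w 39.33983076144676 F 60.43927252292633 tcp [459.1  -8.   48. ]
 placing F [-0.17699147  0.23442665  0.09483517] w 39.558212351154424 [433.9 290.7  49.7]
 t 73.1417
74.925
```

View pics/a5.png

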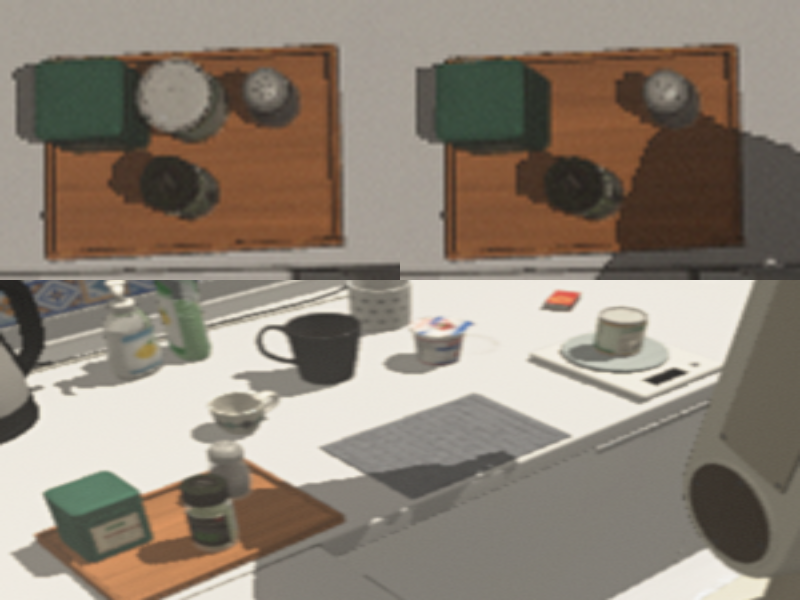

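The before and after crops match: the caddy within 1 mm, the salt about 2 mm off, and the jar about 3 mm off. Everything is upright, the tin is on the plate and the bystanders are untouched, so I'm handing in.

```bash
python3 -c "
from station import robot
print(robot.sign_off())"
```

```text
the job is handed in; nothing more can be done
None
```

The job is handed in after about 75 s of robot time: by the camera checks, the tin stands about 2 mm from the plate's centre, the spice jar, tea caddy and salt shaker are back within about 3 mm of their starting places, and the cup, yoghurt pot and mug look undisturbed; no verdict was returned.

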